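# Proof-pull the hanger on the larger art panel

## Robot

A 6-joint arm with a two-finger parallel gripper is mounted at the origin on the work surface. World frame = base frame: x ahead of the robot, y to its left, z up, the work surface at z = 0. Lengths are in mm, angles in degrees, forces in N, time in s.
With the tool pointing down it reaches from about 350 to 850 mm from the base axis. Payload 8.1 kg.
Tool frame: the origin (TCP) lies midway between the tips of the shut fingers; the grasp point (between the pads) lies 19 mm behind it; z points along the fingers, y is the line along which they close (so a half turn about z gives the same grasp; the last joint's range is limited). The gripper opens to 85 mm and grips with 20 to 120 N. Pads are 22 mm wide; open, the fingers measure 114 mm over their backs; the gripper's body (76 mm by 85 mm) begins 54 mm behind the grasp point. The pads swing forward as they close: fully open they stand 13 mm farther back than shut.
Start: joints at [59.45, 7.471, 85.268, -0, 87.261, -4.893], TCP at [259.77, 540.856, 231.292] pointing down, gripper open.
Joint ranges: [-169.43, 169.43], [-51.17, 129.36], [1.28, 143.12], [-76.62, 256.62], [0, 156.53], [-152.29, 152.29]. Speed limits (degrees/s): [136.94, 136.94, 159.86, 180, 180, 180].

## Interface

Orientations are given as [roll, pitch, yaw] about the fixed x, y, z axes, in that order (R = Rz(yaw) Ry(pitch) Rx(roll)).
In Python, from bench import r gives the robot as it stands.
- The arm moves only by the tool step_arm, never from a script. Its arguments are lists of equal length, an entry for each row: "delta_pos": the shift along the world's x, y, z in units of 200 mm (1.0 is 200 mm), a list of three; "spin": the turn about the world's z in units of 180 degrees (1.0 is 180 degrees). In form: {"delta_pos": [[dx, dy, dz], ...], "spin": [spin, ...]}. A call has 1 to 8 rows; each row shifts and turns the commanded pose from where the row before left it; what a row does not reach is not made up. A row lasts 1/8 s, in which the tool goes at most 62.5 mm and 10.7 degrees, less where a joint would pass 70% of its speed; a pose out of reach is approached as far as the arm can. A call with a number of a shift or a turn outside -1 to 1 is refused whole. A call with a gripper value outside its range is refused whole. "gripper" is the opening, from -1 (shut) to 1 (fully open), set as the call begins (left out, the last holds). The fingers move at their own pace and stop on an object; "squeeze" is the grip in N (left out, the last holds). Time passes only in rows, so rows that do not move let the fingers close. It gives the time, the measured TCP pose, the force, the opening and the grip force at its end, in the units of the state.
- r.sense(): the state, without advancing time (a new reading comes with each control period).
- r.snapshot(name): name is "side" or "top"; returns a dict with "pixels" (384x512x3 uint8, blue, green, red), "fx", "fy", "cx", "cy" (pixels), "camera_from_world" (4x4, takes a point from world to camera coordinates). Camera axes: x right, y up, looking along -z (the intrinsics and any distortion apply to the point x, -y, -z); pixel columns grow to the right and rows downward; lengths in mm; the calibration is good to about 2 mm. A picture is of the moment at which its call begins. There is no depth.
- r.hand_in(): hands the job in; it is judged then, once.
The state is a dict: "time": time; "joint_pos": joint angles; "qd": joint speeds; "joint_efforts": joint torques, N m; "tool_pos": TCP position; "tcp_rot": TCP orientation; "ft_force": force on the tool from outside, world axes, zero at the start; "wrist_torque": the same for the moment, N m; "finger_gap": finger opening in mm; "grip_force": force on a finger pad.
Only numpy, scipy, OpenCV 4.12 (cv2) and the standard library are available. Lean on these libraries where they do the work, as an engineer would, in place of code of your own. Each camera call takes 0.05 s, during which the arm holds its last target. There are 200 camera calls.

## Task

Two painted panels lie face down on test boards, each with a spring scale hooked to its glued-on hanger. Test the hanger of the larger panel: pull that scale's T-handle straight out until the cross-bar is level with the upright metal marker beside it (not clearly past it), hold it there for two seconds, then let it go all the way back in and let go. Leave the other scale alone.

Things in the scene. Friction and masses are not known exactly. Their poses are not given: they have to be found in the camera images.
- large_handle (a point): Middle of the black cross-bar of the T-handle of the LARGER panel's scale (panel 150 x 210 mm, the other 100 x 120). Level round bar along y, 14 mm thick, 70 long, axis 90 mm above the table, on a 12 x 16 mm stem up from the end of a 10 mm rod (axis 45 mm up). The rod runs along +x into a 42 mm tube, mouth 65 mm from the bar when home; it pulls out along -x. Pinch it from above, closing along x.
- large_mark: Marker of the larger panel's scale: upright aluminium fin 5 mm thick (x), 18 wide (y), top 80 mm above the table, fixed to the board. Origin: centre of its underside, 12 mm above the table, 60 mm to the +y side of the rod's axis. Axes parallel to the handle's. The bar's axis is level with it when both have the same place along x, 50 to 100 mm out from home.
- large_pull (a joint): How far the larger panel's scale is pulled out, m: 0 fully home, growing as the handle comes out along -x, stop at 0.14. The spring pulls it back home by itself with 3 N at home and 1 N more for every 10 mm (13 N at 100 mm).
- small_pull (a joint): The same for the other scale, of the same make, hooked to the smaller panel (100 x 120 mm), with a marker of its own; to be left home at 0.

How it is judged (in metres and radians):
On the way:
1. the larger panel's cross-bar is held within 12 mm of level with its marker for 1.5 s (x of large_handle in the frame of large_mark between -0.012 and 0.012 m), for 1.5 s.
At the end, for the whole second after the job is handed in: Both scales are home again (pulled out less than 10 mm), the handle released (value of joint each of large_pull, small_pull below 0.01 m); the robot touches nothing.
It fails at once if the larger panel's scale is pulled more than 25 mm past its marker (x of large_handle in the frame of large_mark below -0.025 m).
It fails at once if the other scale is pulled out by more than 15 mm (value of joint small_pull above 0.015 m).
It also fails if it takes over 40 s, if anything falls off the work surface, if the arm or the gripper's body presses on something with over 40 N, if the wrist force passes 120 N, or if a joint passes its speed limit or range.

## Working session

There is one attempt and no reset: what is moved stays moved. The work goes in short steps, Python scripts to look and compute and a tool call to move; the robot and the scene stay as the last step left them, time stands still between calls to the robot, and variables do not carry over. Pictures are saved under pics/ and viewed, at most 10 in all, crops included, and the job is handed in when it is done.

Besides the shell and the picture viewer there is one more tool, called after "Call:" as name(argument=value, ...), one argument or row to a line, values as JSON. step_arm: Moves the arm, as the interface text tells. Shifts and turns lie within -1 to 1; 1 stands for 200 mm of shift or 180 degrees of turn. Its arguments: {"type":"object","properties":{"delta_pos":{"type":"array","items":{"type":"array","items":{"type":"number","minimum":-1,"maximum":1}}},"spin":{"type":"array","items":{"type":"number","minimum":-1,"maximum":1}},"gripper":{"type":"number"},"squeeze":{"type":"number"}},"required":["delta_pos","spin"]}

```bash
mkdir -p pics; cat > h.py <<'E'
import numpy as np, cv2
from bench import r
def ray(s,u,v,z):
    M=np.array(s["camera_from_world"]); R=M[:3,:3]; t=M[:3,3]
    c=-R.T@t; d=R.T@np.array([(u-s["cx"])/s["fx"],-(v-s["cy"])/s["fy"],-1])
    return c+d*(z-c[2])/d[2]
E
python3 - <<'E'
from h import *
for n in("top","side"):
    s=r.snapshot(n); cv2.imwrite(f"pics/{n}0.png",s["pixels"]); M=np.array(s["camera_from_world"]); print(n,-M[:3,:3].T@M[:3,3], s["fx"],[k for k in s])
print(r.sense())
E
```

```text
top [423.17645071  26.38826039 887.14551351] 494.6543802815858 ['pixels', 'fx', 'fy', 'cx', 'cy', 'camera_from_world']
side [471.97386833 672.5762128  515.72348753] 443.1443129104324 ['pixels', 'fx', 'fy', 'cx', 'cy', 'camera_from_world']
{'time': 0.1, 'joint_pos': array([ 5.94496884e+01,  7.51107098e+00,  8.53224064e+01,  4.93410091e-04,
        8.72620615e+01, -4.89091650e+00]), 'qd': array([-0.02418283, -0.05739418, -0.09807318,  0.00649331, -0.05941154,
       -0.00298237]), 'joint_efforts': array([ 1.18970704e-03, -5.70952356e+01, -5.01941514e+01, -1.64055973e-04,
        8.04833922e-03,  1.05115532e-05]), 'tool_pos': array([259.51831562, 540.42645914, 230.3523822 ]), 'tcp_rot': array([-1.79904851e+02, -8.63655297e-03,  1.54340574e+02]), 'ft_force': array([-0.20510165,  0.36945959,  0.18821035]), 'wrist_torque': array([ 0.02090955, -0.0446163 ,  0.01635757]), 'grip_force': 0.0, 'finger_gap': 85.62585931192369}
```

View pics/top0.png

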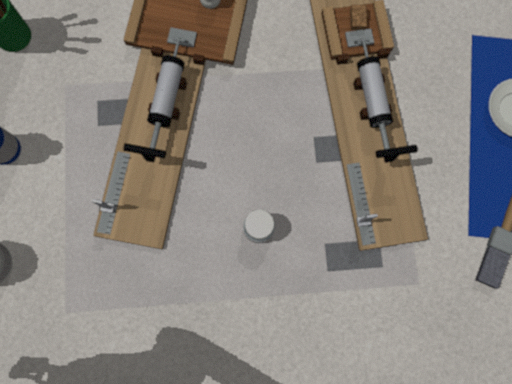

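View pics/side0.png

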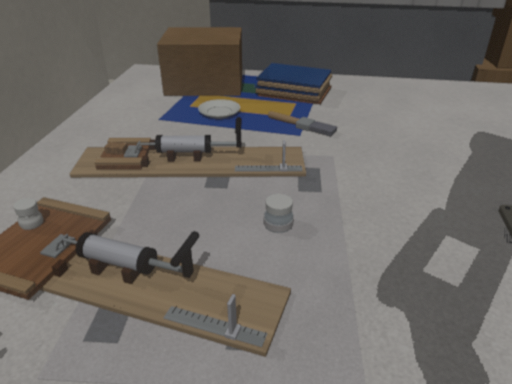

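The top view shows the larger panel's scale on the left: bar around (145,152), fin around (106,207), tube from (175,65) to (160,118). The smaller scale is on the right, with its bar at (396,152). Next I'll measure with masks.

```bash
cat > m.py <<'E'
from h import *
s=r.snapshot("top"); p=s["pixels"]
g=p.max(2); m=np.zeros_like(g); m[138:165,115:175]=(g[138:165,115:175]<40)*255
n,l,st,ce=cv2.connectedComponentsWithStats(m)
k=1+np.argmax(st[1:,4]); c=(l==k).astype(np.uint8)
box=cv2.minAreaRect(cv2.findContours(c,0,2)[0][0]); print(box)
b=cv2.boxPoints(box); e=[(b[i]+b[(i+1)%4])/2 for i in range(4)]
d=[np.linalg.norm(e[i]-e[i+2]) for i in(0,1)]; i=int(np.argmax(d))
A,B=[ray(s,*(q),92) for q in(e[i],e[i+2])]; print("bar ends",A,B,np.linalg.norm(A-B),"mid",(A+B)/2)
v=(A-B)/np.linalg.norm(A-B); v*=np.sign(v[1]); print("y-axis yaw",np.degrees(np.arctan2(-v[0],v[1])))
# long board edges, z=12
for q in[(97,236),(163,247),(203,68)]: print(q,ray(s,*q,12))
cv2.imwrite("pics/crop1.png",cv2.resize(p[45:250,85:215],None,fx=2.9*1,fy=2.9,interpolation=cv2.INTER_CUBIC))
t=r.snapshot("side"); cv2.imwrite("pics/crop2.png",cv2.resize(t["pixels"][220:350,60:300],None,fx=3.3,fy=3.3,interpolation=cv2.INTER_CUBIC))
E
python3 m.py
```

```text
((143.9993438720703, 153.20358276367188), (41.58919143676758, 11.908638000488281), 10.491477012634277)
bar ends [653.68026147 234.14781756  92.        ] [641.21954418 166.09153073  92.        ] 69.18762643911535 mid [647.44990282 200.11967415  92.        ]
y-axis yaw -10.375606270902725
(97, 236) [518.33896866 292.72905701  12.        ]
(163, 247) [499.45260927 176.22902333  12.        ]
(203, 68) [838.24670513 114.23434117  12.        ]
```

View pics/crop1.png

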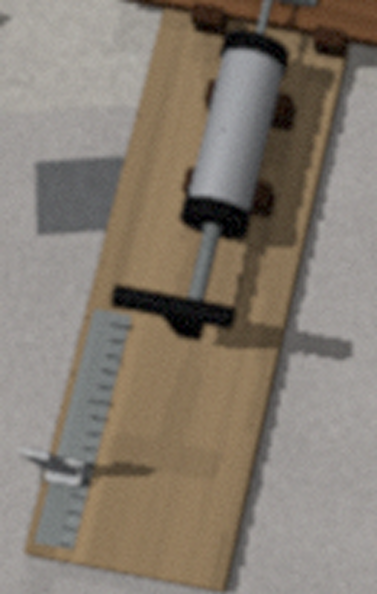

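View pics/crop2.png

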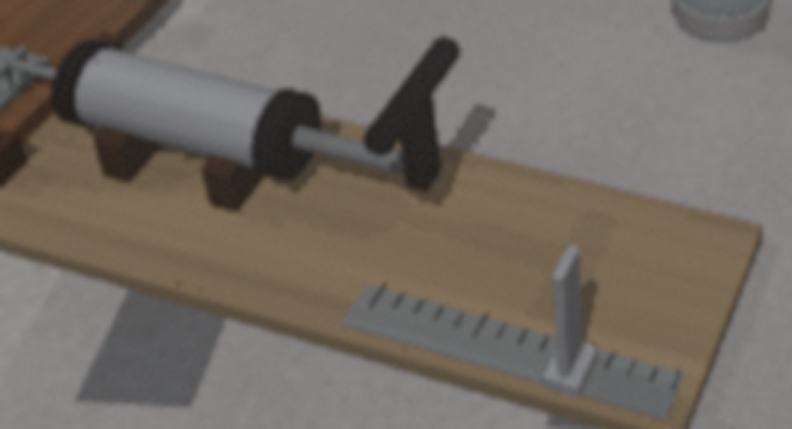

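The crops show the bar from (113,296) to (233,316) in crop1, with the stem biasing my box. The fin's top-left end is near crop1 (22,452) and its foot near (66,472). In crop2 the fin top is near (570,250) and its base near (570,368).

```bash
python3 - <<'E'
from h import *
T=r.snapshot("top");S=r.snapshot("side")
a=np.radians(-10.4); ex=np.array([np.cos(a),np.sin(a)]); ey=np.array([-ex[1],ex[0]])
def f(n,s,q,z):
    P=ray(s,*q,z)[:2]; print(n,P.round(1),"along,across",(ex@P).round(1),(ey@P).round(1))
ct=lambda x,y:(85+x/2.9,45+y/2.9); cs=lambda x,y:(60+x/3.3,220+y/3.3)
f("bar top",T,ct(173,306),92); f("bar side",S,cs(412,95),92)
f("tube mouth top",T,ct(213,218),45)
f("fin top T outer",T,ct(22,452),80); f("fin top T inner",T,ct(52,459),80); f("fin foot T",T,ct(66,472),15)
f("fin top S",S,cs(569,250),80); f("fin foot S",S,cs(570,368),15)
E
```

```text
bar top [652.1 199.2] along,across 605.4 313.7
bar side [651.2 206.3] along,across 603.3 320.5
tube mouth top [721.8 187.7] along,across 676.1 314.9
fin top T outer [568.9 283.1] along,across 508.4 381.1
fin top T inner [564.9 265.9] along,across 507.6 363.5
fin foot T [568.3 276.2] along,across 509.1 374.2
fin top S [567.9 274.2] along,across 509.0 372.2
fin foot S [568.6 279.5] along,across 508.8 377.6
```

Both views agree: the bar is at about (652,199.5) and the fin is about 96 mm out, inside the 50–100 range. The across offset is 59 mm, matching the given 60. The rod yaw is -10.4°, so tool yaw needs to be 79.6°. Moving above the bar now.

Call:
step_arm(
  delta_pos=[
    [0.22,-0.19,0],
    [0.22,-0.19,0],
    [0.22,-0.19,0],
    [0.22,-0.19,0],
    [0.22,-0.19,0],
    [0.22,-0.19,0],
    [0.22,-0.19,0],
    [0.22,-0.19,0],
  ],
  spin=[-0.052,-0.052,-0.052,-0.052,-0.052,-0.052,-0.052,-0.052],
  gripper=1,
  squeeze=60,
)

```text
time: 1.3
tool_pos: [613.0, 235.4, 231.3]
tcp_rot: [180.0, -0.0, 79.2]
ft_force: [1.4, -0.0, 0.5]
finger_gap: 85.1
grip_force: 0.0
```

Call:
step_arm(
  delta_pos=[
    [0.1,-0.09,0],
    [0.1,-0.09,0],
    [0,0,-0.1],
    [0,0,-0.1],
    [0,0,0],
    [0,0,0],
  ],
  spin=[0,0,0,0,0,0],
)

```text
time: 2.05
tool_pos: [651.2, 201.6, 191.2]
tcp_rot: [-180.0, 0.0, 79.5]
ft_force: [-0.2, 0.0, 0.1]
finger_gap: 85.7
grip_force: 0.0
```

The tool is above the bar. I'll descend partway and take one look.

Call:
step_arm(
  delta_pos=[
    [0,-0.01,-0.1],
    [0,0,-0.1],
    [0,0,-0.1],
    [0,0,-0.1],
    [0,0,-0.1],
    [0,0,-0.09],
    [0,0,0],
    [0,0,0],
  ],
  spin=[0,0,0,0,0,0,0,0],
)

```text
time: 3.05
tool_pos: [652.3, 199.0, 73.9]
tcp_rot: [180.0, -0.0, 79.5]
ft_force: [-0.3, 0.4, 0.9]
finger_gap: 85.5
grip_force: 0.0
```

```bash
python3 - <<'E'
from h import *
t=r.snapshot("side"); cv2.imwrite("pics/crop3.png",cv2.resize(t["pixels"][150:350,60:300],None,fx=3,fy=3,interpolation=cv2.INTER_CUBIC))
E
```

```text
(no output)
```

View pics/crop3.png

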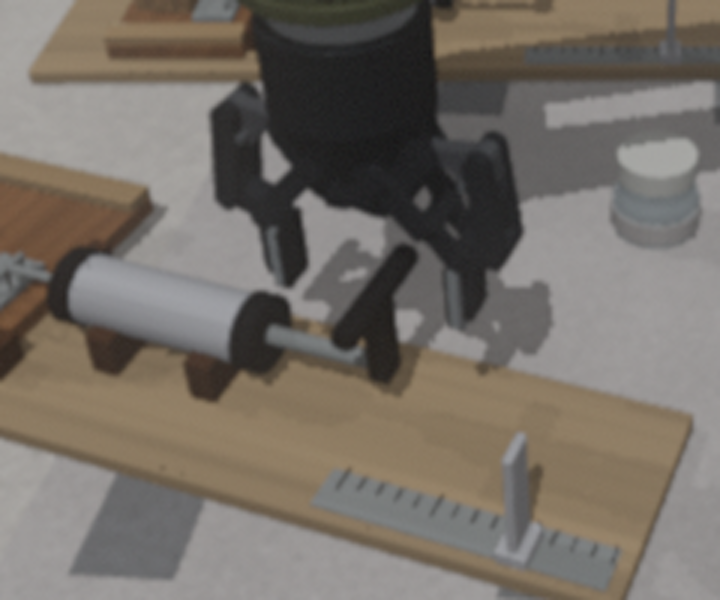

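The open fingers straddle the bar, with the bar at (375,297), the left fingertip at (287,275) and the right at (462,315). Closing.

Call:
step_arm(
  delta_pos=[
    [0,0,0],
    [0,0,0],
    [0,0,0],
    [0,0,0],
    [0,0,0],
    [0,0,0],
    [0,0,0],
    [0,0,0],
  ],
  spin=[0,0,0,0,0,0,0,0],
  gripper=-1,
  squeeze=60,
)

```text
time: 4.1
tool_pos: [651.8, 198.9, 73.5]
tcp_rot: [180.0, -0.0, 79.5]
ft_force: [-1.5, -0.6, 3.4]
finger_gap: 12.1
grip_force: 58.5
```

Call:
step_arm(
  delta_pos=[
    [-0.049,0.009,0],
    [-0.049,0.009,0],
    [-0.049,0.009,0],
    [-0.049,0.009,0],
    [-0.049,0.009,0],
    [-0.049,0.009,0],
    [-0.049,0.009,0],
    [-0.049,0.009,0],
  ],
  spin=[0,0,0,0,0,0,0,0],
)

```text
time: 5.1
tool_pos: [574.9, 213.3, 73.6]
tcp_rot: [179.7, -0.1, 79.4]
ft_force: [12.9, 0.5, -4.9]
finger_gap: 12.0
grip_force: 58.7
```

Call:
step_arm(
  delta_pos=[
    [-0.034,0.006,0],
    [-0.034,0.006,0],
    [0,0,0],
    [0,0,0],
  ],
  spin=[0,0,0,0],
)

```text
time: 5.6
tool_pos: [561.6, 215.8, 73.6]
tcp_rot: [179.7, -0.1, 79.5]
ft_force: [12.8, 1.3, -5.5]
finger_gap: 11.7
grip_force: 58.7
```

```bash
python3 - <<'E'
from h import *
t=r.snapshot("side"); cv2.imwrite("pics/crop4.png",cv2.resize(t["pixels"][180:350,90:300],None,fx=3.5,fy=3.5,interpolation=cv2.INTER_CUBIC))
E
```

```text
(no output)
```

View pics/crop4.png

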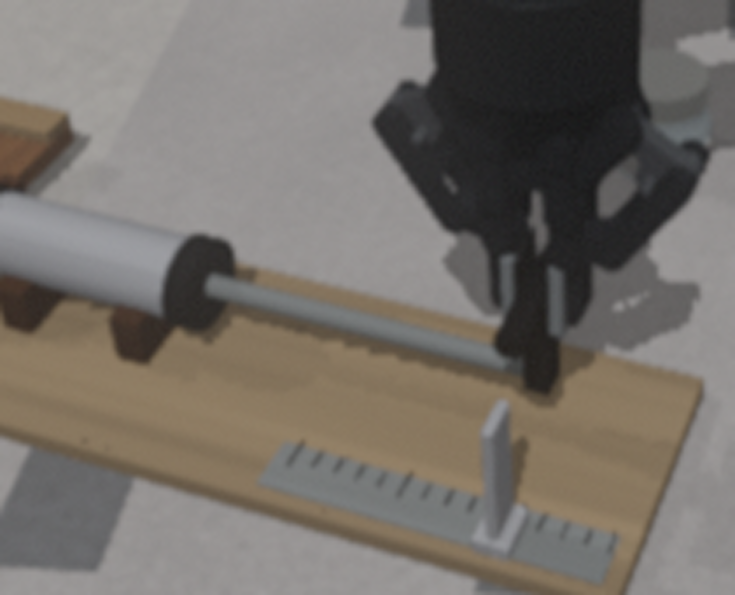

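The bar is held, with its near end cap around (508,340) in crop4 and the fin top at (497,408). I'll check the level by casting rays.

```bash
python3 - <<'E'
from h import *
S=r.snapshot("side")
a=np.radians(-10.4); ex=np.array([np.cos(a),np.sin(a)]); ey=np.array([-ex[1],ex[0]])
for n,x,y,z in(("barend",508,340,90),("fintop",497,406,80)):
    P=ray(S,90+x/3.5,180+y/3.5,z)[:2]; print(n,ex@P,ey@P)
E
```

```text
barend 514.211469940272 348.5465275474558
fintop 509.4032330169753 372.75202572469874
```

The bar is about 5 mm short of level, and the across values match expectation. Moving 4 mm further, then holding for over 2 s.

Call:
step_arm(
  delta_pos=[
    [-0.02,0.004,0],
    [0,0,0],
    [0,0,0],
    [0,0,0],
    [0,0,0],
    [0,0,0],
    [0,0,0],
    [0,0,0],
  ],
  spin=[0,0,0,0,0,0,0,0],
)

```text
time: 6.7
tool_pos: [557.8, 216.6, 73.6]
tcp_rot: [179.7, -0.1, 79.5]
ft_force: [12.2, 0.3, -5.9]
finger_gap: 12.0
grip_force: 58.8
```

Call:
step_arm(
  delta_pos=[
    [0,0,0],
    [0,0,0],
    [0,0,0],
    [0,0,0],
    [0,0,0],
    [0,0,0],
    [0,0,0],
    [0,0,0],
  ],
  spin=[0,0,0,0,0,0,0,0],
)

```text
time: 7.7
tool_pos: [557.8, 216.6, 73.6]
tcp_rot: [179.7, -0.1, 79.4]
ft_force: [12.8, 1.7, -6.2]
finger_gap: 12.1
grip_force: 58.8
```

Call:
step_arm(
  delta_pos=[
    [0,0,0],
    [0,0,0],
    [0,0,0],
    [0,0,0],
  ],
  spin=[0,0,0,0],
)

```text
time: 8.2
tool_pos: [557.7, 216.5, 73.6]
tcp_rot: [179.7, -0.1, 79.4]
ft_force: [11.7, 0.7, -6.0]
finger_gap: 12.1
grip_force: 58.8
```

Held. Now back home.

Call:
step_arm(
  delta_pos=[
    [0.049,-0.009,0],
    [0.049,-0.009,0],
    [0.049,-0.009,0],
    [0.049,-0.009,0],
    [0.049,-0.009,0],
    [0.049,-0.009,0],
    [0.049,-0.009,0],
    [0.049,-0.009,0],
  ],
  spin=[0,0,0,0,0,0,0,0],
)

```text
time: 9.2
tool_pos: [634.8, 202.0, 73.5]
tcp_rot: [179.9, -0.0, 79.5]
ft_force: [4.1, -0.3, 1.5]
finger_gap: 11.8
grip_force: 59.7
```

Call:
step_arm(
  delta_pos=[
    [0.034,-0.006,0],
    [0.034,-0.006,0],
    [0.015,-0.003,0],
    [0,0,0],
    [0,0,0],
  ],
  spin=[0,0,0,0,0],
)

```text
time: 9.82
tool_pos: [650.8, 199.1, 73.5]
tcp_rot: [180.0, -0.0, 79.5]
ft_force: [3.3, -1.1, 4.4]
finger_gap: 11.7
grip_force: 59.9
```

Call:
step_arm(
  delta_pos=[
    [0,0,0],
    [0,0,0],
    [0,0,0],
    [0,0,0],
    [0,0,0],
    [0,0,0],
    [0,0,0],
    [0,0,0],
  ],
  spin=[0,0,0,0,0,0,0,0],
  gripper=1,
)

```text
time: 10.82
tool_pos: [650.8, 199.1, 73.3]
tcp_rot: [180.0, 0.0, 79.5]
ft_force: [-0.0, -0.4, 0.2]
finger_gap: 85.4
grip_force: 0.0
```

Call:
step_arm(
  delta_pos=[
    [0,0,0.1],
    [0,0,0.15],
    [0,0,0.15],
    [0,0,0.15],
    [0,0,0.15],
    [0,0,0.1],
    [0,0,0],
    [0,0,0],
  ],
  spin=[0,0,0,0,0,0,0,0],
)

```text
time: 11.82
tool_pos: [650.3, 199.0, 232.0]
tcp_rot: [-179.9, 0.0, 79.5]
ft_force: [0.3, 1.0, -0.4]
finger_gap: 85.2
grip_force: 0.0
```

```bash
python3 - <<'E'
from h import *
t=r.snapshot("side"); cv2.imwrite("pics/end.png",t["pixels"])
E
```

```text
(no output)
```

View pics/end.png

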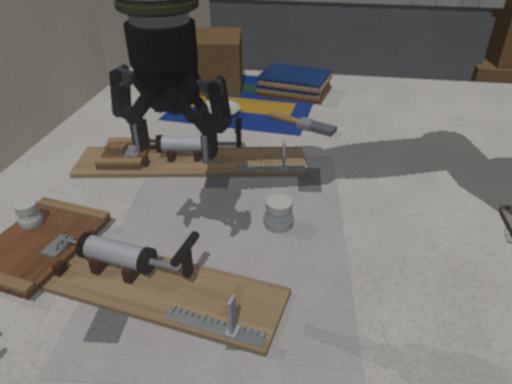

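The handle is back at its first place (185,250), the other scale's bar is unchanged at (238,132), and the gripper is clear.

```bash
python3 -c "
from bench import r
print(r.hand_in())"
```

```text
the job is handed in; nothing more can be done
None
```

I pulled the larger panel's scale out to about 1 mm from level with its marker by measurement, held it there for about 2.5 s, let it back home and released it, and never touched the other scale; the job is handed in, with no verdict returned.

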